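# Check the sprung guard of the slate punch at its marked angle

### The job

Check the guard of the slate punch: while the red guard is still shut, press the green button on the grey control box fully down and let it come up again, then lift the guard against its spring (the black tongue is its handle) until its white pointer points at the yellow mark, within the mark's width, and finish still holding it there with the gripper. Do not let go at the end; the guard springs shut by itself. Do not shift the yellow mark, and leave the hammer head, slate shard, tin punch and wooden gate where they are.

Things in the scene. Friction and masses are not known exactly. Their poses are not given: they have to be found in the camera images.
- button_top (a point): centre of the top of the green push button (32 mm across, stands on a grey box 100 x 130 x 55 mm that is fixed to the bench), pressed straight down; beside it on the box, 45 mm away, stands an amber lamp dome 18 mm high
- button (a joint): travel of the green button in m: 0 up, 0.006 fully down; a spring pushes it back, about 5 N when fully down
- guard_grip (a point): the place to hold the guard: the centre of the black tongue's thickness and width, 25 mm short of its free end; the tongue is 24 mm wide (along x, across the fingers), 14 mm thick and sticks out 75 mm level from the guard's free edge, free air below and beside it; axes as those of guard_hinge. It rises on a circle of 270 mm about guard_hinge; held by its two sides, it may pivot between the fingers
- guard_hinge (a point): the point on the guard's hinge axis straight behind guard_grip (270 mm from it); axes turn with the guard, x along the level hinge axis, -y from the hinge to the tongue. With the guard shut it stands 95 mm above the bench
- guard (a joint): angle of the guard in rad: 0 shut and level, grows as the tongue rises, stop at 1.3. A spring and the guard's weight push it shut: about 4 to 5 N upward at the tongue starts it, 5 to 10 N holds it at the mark
- pointer_tip (a point): tip of the white pointer on the guard's end that faces away from the robot, 150 mm from the hinge axis; the pointer lies along the guard's y axis
- mark_tip (a point): the yellow mark's inner edge in the middle of its width, 155 mm from the hinge axis; the mark is a block 24 mm wide along the arc, 34 mm long, with a black centre line, clamped on a steel arc at the punch's end away from the robot; its -y axis points from the hinge to the mark
- mark (a joint): angle of the mark in rad, measured as guard is: the guard is at the mark when both values are equal; between 0.28 and 0.72; it stays where it is set
- gate_end (a point): free end, at mid height, of the small wooden gate (250 mm long, 128 mm high) at the right-hand end of the bench; a bystander
- hammer_head: black steel slate hammer head lying on the bench, 130 x 28 x 28 mm, origin under its middle; a bystander
- slate_shard: grey slate shard lying flat, about 140 x 100 x 6 mm, origin under its middle; a bystander
- tin_punch: steel punch lying flat, 127 x 13 x 13 mm, origin under its middle; a bystander
There are look-alikes about, which are no part of the job. Of the things that look like the part that bears button_top, the smallest one is meant.

How it is judged:
On the way, in this order (a step that is already met when the one before it is completed fails the run):
1. the green button is pressed fully down while the guard is shut (value of joint button above 0.0048 m and value of joint guard below 0.05 rad), for 0.05 s.
2. the button is let up again, the guard still shut (value of joint button below 0.0015 m and value of joint guard below 0.05 rad), for 0.1 s.
3. the gripper holds the guard with its pointer at the yellow mark (angle between the y axis of guard_grip and the y axis of mark_tip, either way round below 0.08 rad and contact force between the fingers and guard above 1 N), for 0.3 s.
At the end, for the whole second after the job is handed in: the guard stands still within 0.08 rad of the yellow mark's angle, pushed on or gripped by the fingers with more than 1 N, the button is up, the mark has not shifted by more than 8 mm, the gate's end by no more than 40 mm, and the hammer head, slate shard and tin punch by no more than 30 mm (all of step 3 and value of joint button below 0.0015 m and velocity of joint guard between -0.1 and 0.1 rad/s and distance of each of hammer_head, slate_shard, tin_punch from where it was at the start of the episode below 0.03 m and distance of gate_end from where it was at the start of the episode below 0.04 m and distance of mark_tip from where it was at the start of the episode below 0.008 m); the arm keeps its last pose, push and grip.
It fails at once if the hammer head, slate shard or tin punch is moved by more than 30 mm (distance of any of hammer_head, slate_shard, tin_punch from where it was at the start of the episode above 0.03 m).
It fails at once if the gate is swung by more than 40 mm at its end (distance of gate_end from where it was at the start of the episode above 0.04 m).
It fails at once if the yellow mark is shifted by more than 8 mm (distance of mark_tip from where it was at the start of the episode above 0.008 m).
It also fails if it takes over 45 s, if anything falls off the work surface, if the arm or the gripper's body presses on something with over 40 N, if the wrist force passes 120 N, or if a joint passes its speed limit or range.

### The arm

A 6-joint arm with a two-finger parallel gripper is mounted at the origin on the work surface. World frame = base frame: x ahead of the robot, y to its left, z up, the work surface at z = 0. Lengths are in m, angles in rad, forces in N, time in s.
With the tool pointing down it reaches from about 0.35 to 0.925 m from the base axis. Payload 6.4 kg.
Tool frame: the origin (TCP) lies at the very end of the fingers, on their centre line; the grasp point (between the pads) lies 19 mm behind it; y points along the fingers, z is the direction in which the jaws open and shut, and the axes are right-handed (so a half turn about y gives the same grasp; the last joint's range is limited). The gripper opens to 94 mm and grips with 3 to 60 N. Pads are 16 mm wide; open, the fingers measure 119 mm over their backs; the gripper's body (75 mm by 177 mm) begins 78 mm behind the grasp point.
Start: joints at [1.041, 0.245, 1.558, -0, 1.339, -0.174], TCP at [0.226, 0.609, 0.205] pointing down, gripper open.
Joint ranges: [-3.13, 3.13], [-1.02, 2.26], [0.13, 2.54], [-0.95, 4.09], [0.21, 2.88], [-2.74, 2.74]. Speed limits (rad/s): [2.57, 2.57, 3.14, 3.14, 3.14, 3.14].

### API

Orientations are given as a unit quaternion [w, x, y, z].
In Python, from cell import observe, capture, camera_params, order gives the robot as it stands.
- The arm moves only by the tool carry_out, never from a script. Its argument "motion" is a list that holds one entry, the list of rows, each a list of 5 numbers: the shift along the tool's x, y, z in m, then the turn about the tool's y in rad, then the closure in counts, from 0 (fully open) to 255 (shut). A call has 1 to 10 rows; each row shifts and turns the pose as measured when the row begins, along the tool's axes as they then stand; what a row does not reach is not made up. A row lasts 1/8 s, in which the tool goes at most 62.5 mm and 10.7 degrees, less where a joint would pass 70% of its speed; a pose out of reach is approached as far as the arm can. A call is refused whole if a number of a shift passes 0.0625 or a number of a turn 0.188, either way. A call with a gripper value outside its range is refused whole. The fingers move at their own pace and stop on an object; "squeeze" is the grip in N (left out, the last holds). Time passes only in rows, so rows that do not move let the fingers close. It gives the time, the measured TCP pose, the force and the opening at its end, in the units of the state.
- observe(): the state, without advancing time (a new reading comes with each control period).
- capture(name): name is "scene" or "side" or "wrist"; returns the picture (400x640x3 uint8, red, green, blue); there is no depth.
- camera_params(name): a dict with "mtx" (3x3 intrinsics, pixels), "k1" (the pictures are not rectified: a ray, as slopes to the right and down, at radius r is drawn at 1 + k1 r^2 times it, then the intrinsics apply), "pose" (4x4, takes a point from camera to world coordinates); the wrist camera has in their place "hand_eye" (4x4, takes a point from camera to tool coordinates, whose origin is the TCP and whose axes are the tool frame's). Camera axes: x right, y down, z forward; pixel columns grow to the right and rows downward; lengths in m; the calibration is good to about 2 mm. A picture is of the moment at which its call begins: read the wrist's pose just before it. camera_params takes no time and is no camera call.
- order.close_job(): hands the job in, once; it reports no verdict.
The state is a dict: "time": time; "qpos": joint angles; "qd": joint speeds; "tau": joint torques, N m; "ee_pos": TCP position; "orientation": TCP orientation; "ft_force": force on the tool from outside, world axes, zero at the start; "moment": the same for the moment, N m; "finger_gap": finger opening in m.
Only numpy, scipy, OpenCV 4.12 (cv2) and the standard library are available. Lean on these libraries where they do the work, as an engineer would, in place of code of your own. Each camera call takes 0.05 s, during which the arm holds its last target. There are 200 camera calls.

## Working session

There is one attempt and no reset: what is moved stays moved. The work goes in short steps, Python scripts to look and compute and a tool call to move; the robot and the scene stay as the last step left them, time stands still between calls to the robot, and variables do not carry over. Pictures are saved under pics/ and viewed, about 8 in all and at most 12, crops included, and the job is handed in when it is done.

Besides the shell and the picture viewer there is one more tool, called by a JSON object that holds its "name" and its "arguments". carry_out: Moves the arm, as the interface text tells. Its arguments: {"type":"object","properties":{"motion":{"type":"array"},"squeeze":{"type":"number"}},"required":["motion"]}

```bash
mkdir -p pics; ls; python3 - <<'E'
from cell import *
import cv2,numpy as np
for n in("scene","side"):
    cv2.imwrite(f"pics/{n}0.png",cv2.cvtColor(capture(n),cv2.COLOR_RGB2BGR))
    p=camera_params(n);print(n,np.round(p["mtx"],1).tolist(),p["k1"],np.round(p["pose"],3).tolist())
print(camera_params("wrist"));print(observe())
E
```

```text
pics
scene [[395.1, 0.0, 320.3], [0.0, 395.1, 194.8], [0.0, 0.0, 1.0]] -0.06498451467165987 [[0.184, 0.78, -0.598, 1.108], [0.983, -0.157, 0.098, -0.169], [-0.018, -0.606, -0.795, 0.924], [0.0, 0.0, 0.0, 1.0]]
side [[410.0, 0.0, 315.2], [0.0, 410.0, 193.9], [0.0, 0.0, 1.0]] -0.03392618175507589 [[0.881, -0.263, 0.393, 0.039], [-0.473, -0.456, 0.754, -0.826], [-0.019, -0.85, -0.526, 0.627], [0.0, 0.0, 0.0, 1.0]]
{'mtx': array([[291.17440209,   0.        , 315.79427204],
       [  0.        , 291.17440209, 202.01410697],
       [  0.        ,   0.        ,   1.        ]]), 'k1': -0.04733876352107086, 'hand_eye': array([[-2.81015311e-04,  9.70729250e-01,  2.40176279e-01,
        -6.90884844e-02],
       [ 3.79209829e-04, -2.40176168e-01,  9.70729244e-01,
        -1.79708330e-01],
       [ 9.99999889e-01,  3.63866986e-04, -3.00616892e-04,
        -4.25877345e-05],
       [ 0.00000000e+00,  0.00000000e+00,  0.00000000e+00,
         1.00000000e+00]])}
{'time': 0.1, 'qpos': array([ 1.04089807e+00,  2.45737154e-01,  1.55886868e+00, -6.16772209e-07,
        1.33867849e+00, -1.74141289e-01]), 'qd': array([-0.00030857, -0.00239435, -0.00376098,  0.00018374,  0.00159188,
        0.00223739]), 'tau': array([ 2.35824955e-04, -4.16915524e+01, -3.15525305e+01,  6.86766976e-02,
        3.09524930e-02, -6.88067280e-05]), 'ee_pos': array([0.2261442 , 0.60882973, 0.20447267]), 'orientation': array([-0.69538782,  0.6965108 , -0.12532277,  0.12491072]), 'ft_force': array([-0.13558242,  0.37518809,  0.44567114]), 'moment': array([0.00070739, 0.02103578, 0.00110668]), 'finger_gap': 0.09401279674380675}
```

View pics/scene0.png

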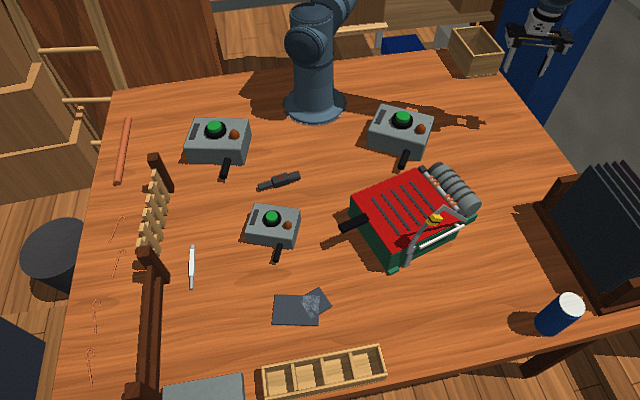

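View pics/side0.png

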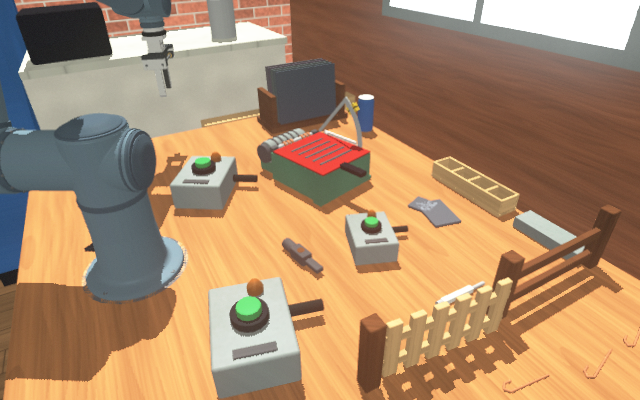

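Scene camera shows green-button boxes at (217,138), (400,122) and (272,222); the last is the smallest and is my choice (it is at (371,228) in side view). The tongue is at scene (352,223) and side (355,168), the mark at scene (436,218) and side (354,105).

```bash
cat > h.py <<'E'
import cv2,numpy as np
from cell import *
def ray(n,uv,T=None):
    p=camera_params(n);k=p["k1"];m=p["mtx"]
    if T is None:T=p["pose"]
    d=np.array([(uv[0]-m[0,2])/m[0,0],(uv[1]-m[1,2])/m[1,1]]);s=d.copy()
    for _ in range(20): s=d/(1+k*s@s)
    v=T[:3,:3]@np.r_[s,1];return T[:3,3],v/np.linalg.norm(v)
def plane(n,uv,z,T=None):
    o,v=ray(n,uv,T);return o+v*(z-o[2])/v[2]
def tri(a,b):
    (o,v),(p,w)=ray("scene",a),ray("side",b)
    s=np.linalg.lstsq(np.c_[v,-w],p-o,rcond=None)[0]
    A,B=o+s[0]*v,p+s[1]*w;return (A+B)/2,np.linalg.norm(A-B)
def proj(n,X,T=None):
    p=camera_params(n)
    if T is None:T=p["pose"]
    c=T[:3,:3].T@(np.asarray(X)-T[:3,3]);s=c[:2]/c[2];s=s*(1+p["k1"]*s@s)
    return s*[p["mtx"][0,0],p["mtx"][1,1]]+p["mtx"][:2,2]
def wristT():
    from scipy.spatial.transform import Rotation as R
    o=observe();q=o["orientation"];T=np.eye(4);T[:3,:3]=R.from_quat([*q[1:],q[0]]).as_matrix();T[:3,3]=o["ee_pos"]
    return T@camera_params("wrist")["hand_eye"]
def blobs(im,lo,hi,amin=8):
    m=cv2.inRange(cv2.cvtColor(im,cv2.COLOR_RGB2HSV),lo,hi)
    n,l,s,c=cv2.connectedComponentsWithStats(m)
    return [(c[i].round(1),s[i].tolist()) for i in range(1,n) if s[i,4]>=amin],m
E
python3 - <<'E'
from h import *
for n in("scene","side"):
    im=cv2.cvtColor(cv2.imread(f"pics/{n}0.png"),cv2.COLOR_BGR2RGB)
    for nm,lo,hi in(("green",(45,140,70),(75,255,255)),("yellow",(20,150,130),(35,255,255)),("amber",(5,180,50),(12,255,170))):
        print(n,nm,[b for b in blobs(im,lo,hi,12)[0]][:14])
a=cv2.imread("pics/scene0.png")[150:285,235:495];b=cv2.imread("pics/side0.png")[85:265,250:420]
cv2.imwrite("pics/crop.png",np.hstack([cv2.resize(a,None,fx=2.1,fy=2.1,interpolation=2)[:280],np.zeros((280,5,3),np.uint8),cv2.resize(b,(264,280),interpolation=2)])[:, :800])
cv2.imwrite("pics/crop2.png",cv2.resize(b,None,fx=3,fy=3,interpolation=2))
cv2.imwrite("pics/crop1.png",cv2.resize(a,None,fx=3,fy=3,interpolation=2))
E
```

```text
scene green [(array([403.1, 115.8]), [396, 111, 14, 12, 117]), (array([214.4, 125.9]), [207, 121, 15, 12, 134]), (array([271.4, 215.8]), [266, 211, 12, 11, 105])]
scene yellow [(array([435.7, 217.4]), [430, 214, 13, 8, 72]), (array([430.5, 222.8]), [426, 219, 12, 7, 31])]
scene amber [(array([60.1, 24.5]), [58, 22, 6, 6, 13]), (array([66.3, 45.7]), [57, 45, 19, 2, 24]), (array([45.5, 46.8]), [41, 46, 10, 2, 12]), (array([376.5, 107.7]), [371, 101, 14, 16, 30]), (array([393.2, 104.2]), [386, 102, 16, 5, 20]), (array([432.8, 117.4]), [428, 113, 8, 11, 20]), (array([420.4, 128.8]), [416, 124, 9, 10, 64]), (array([234. , 134.3]), [230, 130, 9, 9, 65]), (array([245.9, 221.1]), [242, 212, 9, 18, 29]), (array([287.2, 224.8]), [284, 222, 7, 7, 40]), (array([243.6, 235.1]), [241, 231, 5, 10, 12]), (array([581.8, 299.4]), [572, 290, 17, 21, 39])]
side green []
side yellow [(array([355.1, 106.4]), [352, 102, 7, 10, 38])]
side amber []
```

View pics/crop1.png

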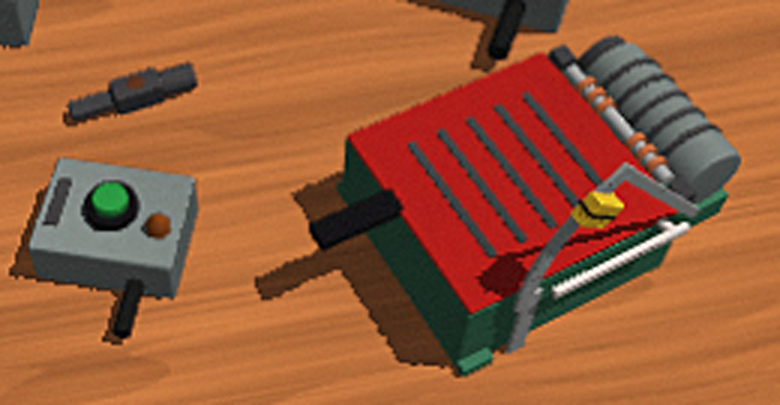

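View pics/crop2.png

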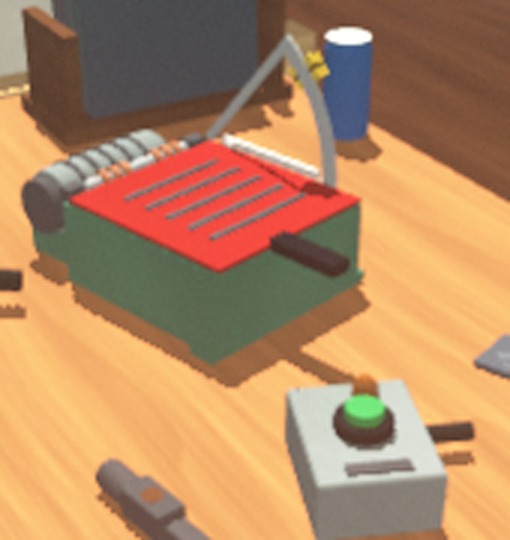

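Crops: chosen button's top is at scene (272,215), side (372,221). The red guard's corners, the tongue, the pointer tip (scene (420,248)) and the mark (scene (435,219), side (354,107)) are visible.

```bash
python3 - <<'E'
from h import *
S=lambda x,y:(x/3+235-.33,y/3+150-.33)
D=lambda x,y:(x/3+250-.33,y/3+85-.33)
P={}
for n,a,b in(("button",(111,194),(365,408)),("rob-y",(347,133),(217,270)),("far-y",(470,312),(358,200)),("rob+y",(545,53),(72,200)),
 ("tipfar",(320,247),(348,262)),("tiprob",(309,224),(332,272)),("ptrtip",(555,293),(320,184)),("ptrroot",(690,228),(222,140)),("mark",(598,209),(314,67)),
 ("amber",(158,225),(364,385))):
    X,e=tri(S(*a),D(*b));P[n]=X;print(n,X.round(3),e.round(4))
print("btn plane z .09",plane("scene",S(111,194),.075),plane("side",D(365,408),.075))
print("tip plane z .102",plane("scene",S(314,236),.102),plane("side",D(341,267),.102))
e=P["far-y"]-P["rob-y"];print("hinge dir",e,np.degrees(np.arctan2(e[1],e[0])))
e=P["rob-y"]-P["rob+y"];print("-y dir",e,np.linalg.norm(e),np.degrees(np.arctan2(e[1],e[0])))
e=P["ptrtip"]-P["ptrroot"];print("ptr",e,np.degrees(np.arctan2(e[1],e[0])))
# small box size check on z=.055
for c in((62,157),(197,178),(177,297),(32,250)):print(plane("scene",S(*c),.055).round(3))
E
```

```text
button [ 0.508 -0.202  0.075] 0.0029
rob-y [0.498 0.011 0.096] 0.0001
far-y [0.688 0.067 0.094] 0.0019
rob+y [0.443 0.212 0.095] 0.0023
tipfar [ 0.607 -0.036  0.096] 0.0027
tiprob [ 0.584 -0.042  0.096] 0.0008
ptrtip [0.685 0.137 0.087] 0.0077
ptrroot [0.648 0.27  0.092] 0.0008
mark [0.684 0.149 0.207] 0.0019
amber [ 0.537 -0.164  0.062] 0.0026
btn plane z .09 [ 0.50670974 -0.2006112   0.075     ] [ 0.50850066 -0.20314233  0.075     ]
tip plane z .102 [ 0.60008724 -0.04066745  0.102     ] [ 0.58942291 -0.04789952  0.102     ]
hinge dir [ 0.19052227  0.05572841 -0.00192606] 16.304375896524512
-y dir [ 0.05423554 -0.20082121  0.00090418] 0.20801795399871217 -74.88675025165249
ptr [ 0.03718434 -0.13299749 -0.00534112] -74.37971009514636
[ 0.443 -0.241  0.055]
[ 0.49  -0.123  0.055]
[ 0.608 -0.159  0.055]
[ 0.538 -0.275  0.055]
```

```bash
cat >> h.py <<'E'
def go(X,yaw=None):
    from scipy.spatial.transform import Rotation as R
    o=observe();q=o["orientation"];M=R.from_quat([*q[1:],q[0]]).as_matrix()
    d=np.array(X)-o["ee_pos"]
    print("t",o["time"],"pos",o["ee_pos"].round(4),"f",o["ft_force"].round(1),"gap",round(o["finger_gap"],4))
    print("R\n",M.round(3));print("shift tool",(M.T@d).round(4))
    if yaw is not None:
        a=np.arctan2(M[1,2],M[0,2])-yaw;a=(a+np.pi/2)%np.pi-np.pi/2;print("jaw off by",a.round(4),"-> turn about tool y (tool y down)",a.round(4))
E
python3 -c "
from h import *
go((.508,-.202,.25),np.radians(15.5))"
```

```text
t 0.1 pos [0.2261 0.6088 0.2045] f [-0.1  0.4  0.4] gap 0.094
R
 [[ 0.937 -0.001  0.348]
 [-0.348 -0.001  0.937]
 [-0.    -1.    -0.002]]
shift tool [ 0.5466 -0.0446 -0.662 ]
jaw off by 0.9445 -> turn about tool y (tool y down) 0.9445
```

{"name": "carry_out", "arguments": {"motion": [[[0, -0.02, 0, 0.187, 255], [0, -0.02, 0, 0.187, 255], [0, -0.02, 0, 0.187, 255], [0, -0.02, 0, 0.187, 255], [0, 0, 0, 0.187, 255], [0, 0, 0, 0, 255]]], "squeeze": 20}}

```text
time: 0.85
ee_pos: [0.2252, 0.6072, 0.2825]
orientation: [-0.56, 0.567, -0.427, 0.427]
ft_force: [-0.8, -0.2, 0.7]
finger_gap: 0.0374
```

```bash
python3 -c "
from h import *
go((.508,-.202,.25),np.radians(15.5))"
```

```text
t 0.85 pos [0.2252 0.6072 0.2825] f [-0.8 -0.2  0.7] gap 0.0374
R
 [[ 0.27  -0.005  0.963]
 [-0.963 -0.008  0.27 ]
 [ 0.007 -1.    -0.007]]
shift tool [0.8553 0.0378 0.0537]
jaw off by 0.0032 -> turn about tool y (tool y down) 0.0032
```

{"name": "carry_out", "arguments": {"motion": [[[0.055, 0, 0.003, 0, 255], [0.055, 0, 0.003, 0, 255], [0.055, 0, 0.003, 0, 255], [0.055, 0, 0.003, 0, 255], [0.055, 0, 0.003, 0, 255], [0.055, 0, 0.003, 0, 255], [0.055, 0, 0.003, 0, 255], [0.055, 0, 0.003, 0, 255], [0.055, 0, 0.003, 0, 255], [0.055, 0, 0.003, 0, 255]]]}}

```text
time: 2.1
ee_pos: [0.4134, 0.075, 0.2813]
orientation: [-0.567, 0.578, -0.415, 0.415]
ft_force: [-0.0, -0.5, -0.4]
finger_gap: 0.0002
```

```bash
python3 -c "
from h import *
go((.508,-.202,.25),np.radians(15.5))"
```

```text
t 2.1 pos [0.4134 0.075  0.2813] f [-0.  -0.5 -0.4] gap 0.0002
R
 [[ 0.312 -0.008  0.95 ]
 [-0.95  -0.013  0.311]
 [ 0.01  -1.    -0.012]]
shift tool [0.2924 0.0341 0.004 ]
jaw off by 0.0462 -> turn about tool y (tool y down) 0.0462
```

{"name": "carry_out", "arguments": {"motion": [[[0.055, 0, 0.001, 0.04, 255], [0.055, 0.01, 0.001, 0, 255], [0.055, 0.01, 0, 0, 255], [0.055, 0.02, 0, 0, 255], [0.055, 0.02, 0, 0, 255], [0.015, 0.02, 0, 0, 255], [0, 0, 0, 0, 255]]]}}

```text
time: 2.98
ee_pos: [0.4978, -0.2159, 0.1994]
orientation: [-0.563, 0.572, -0.423, 0.421]
ft_force: [0.1, 0.3, 0.1]
finger_gap: 0.0002
```

```bash
python3 - <<'E'
from h import *
go((.508,-.202,.1),np.radians(15.5))
T=wristT();im=capture("wrist");cv2.imwrite("pics/w1.png",im[:,:,::-1])
b,_=blobs(im,(45,120,50),(80,255,255),60)
for c,s in b: print(c,s,plane("wrist",c,.075,T).round(4), "expected px",proj("wrist",(.508,-.202,.075),T).round(0))
E
```

```text
t 2.975 pos [ 0.4978 -0.2159  0.1994] f [0.1 0.3 0.1] gap 0.0002
R
 [[ 0.288 -0.01   0.958]
 [-0.958 -0.01   0.288]
 [ 0.007 -1.    -0.012]]
shift tool [-0.0111  0.0991  0.015 ]
jaw off by 0.0215 -> turn about tool y (tool y down) 0.0215
[330.  186.4] [316, 171, 30, 31, 708] [ 0.508  -0.2023  0.075 ] expected px [330. 186.]
[  4.6 220. ] [0, 202, 12, 35, 320] [ 0.1524 -0.3514  0.075 ] expected px [330. 186.]
```

View pics/w1.png

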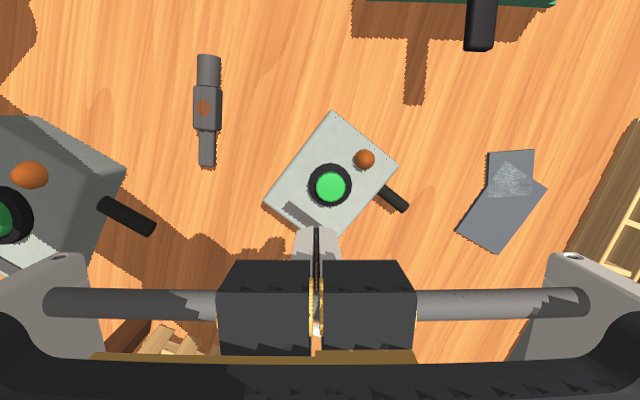

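The wrist view shows the small box with its button at (330,186), exactly as predicted. The tongue's end is at (479,50).

{"name": "carry_out", "arguments": {"motion": [[[-0.011, 0.03, 0.015, 0.02, 255], [0, 0.04, 0, 0, 255], [0, 0.03, 0, 0, 255], [0, 0.012, 0, 0, 255], [0, 0, 0, 0, 255]]]}}

```text
time: 3.65
ee_pos: [0.5129, -0.1991, 0.0931]
orientation: [-0.561, 0.57, -0.42, 0.428]
ft_force: [-0.3, 0.5, 0.8]
finger_gap: 0.0006
```

```bash
python3 -c "
from h import *
go((.508,-.202,.069),np.radians(15.5))"
```

```text
t 3.65 pos [ 0.5129 -0.1991  0.0931] f [-0.3  0.5  0.8] gap 0.0006
R
 [[ 0.28   0.002  0.96 ]
 [-0.96  -0.017  0.28 ]
 [ 0.017 -1.    -0.003]]
shift tool [ 0.0011  0.0241 -0.0054]
jaw off by 0.0132 -> turn about tool y (tool y down) 0.0132
```

{"name": "carry_out", "arguments": {"motion": [[[0.001, 0.012, -0.005, 0, 255], [0, 0.006, 0, 0, 255], [0, 0.006, 0, 0, 255], [0, 0.003, 0, 0, 255]]]}}

```text
time: 4.15
ee_pos: [0.5105, -0.203, 0.0708]
orientation: [-0.562, 0.57, -0.418, 0.43]
ft_force: [-9.5, 6.5, 25.5]
finger_gap: 0.0001
```

{"name": "carry_out", "arguments": {"motion": [[[0, 0.001, 0, 0, 255], [0, 0, 0, 0, 255]]]}}

```text
time: 4.4
ee_pos: [0.5107, -0.2031, 0.0719]
orientation: [-0.562, 0.57, -0.419, 0.429]
ft_force: [-3.0, 2.4, 4.0]
finger_gap: 0.0006
```

```bash
python3 - <<'E'
from h import *
go((.508,-.202,.069),np.radians(15.5))
T=wristT();im=capture("wrist");cv2.imwrite("pics/w2.png",im[:,:,::-1][60:320,180:460])
E
```

```text
t 4.4 pos [ 0.5107 -0.2031  0.0719] f [-3.   2.4  4. ] gap 0.0006
R
 [[ 0.281  0.005  0.96 ]
 [-0.96  -0.019  0.281]
 [ 0.019 -1.    -0.   ]]
shift tool [-0.0019  0.0029 -0.0022]
jaw off by 0.0144 -> turn about tool y (tool y down) 0.0144
```

View pics/w2.png

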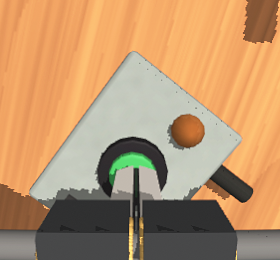

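Image: fingertips on the green cap at (135,165). The force peaked at 25 N, well above the 5 N spring, so it bottomed, then eased. I'll press once more with a clear hold.

{"name": "carry_out", "arguments": {"motion": [[[0, 0.003, 0, 0, 255], [0, 0.003, 0, 0, 255], [0, 0.003, 0, 0, 255]]]}}

```text
time: 4.82
ee_pos: [0.5112, -0.2035, 0.0708]
orientation: [-0.561, 0.571, -0.42, 0.427]
ft_force: [-11.7, 7.3, 26.0]
finger_gap: 0.0008
```

{"name": "carry_out", "arguments": {"motion": [[[0, 0.003, 0, 0, 255]]]}}

```text
time: 4.95
ee_pos: [0.5112, -0.2034, 0.0708]
orientation: [-0.561, 0.571, -0.421, 0.426]
ft_force: [-11.8, 7.4, 24.1]
finger_gap: 0.0004
```

{"name": "carry_out", "arguments": {"motion": [[[0, -0.012, 0, 0, 255], [0, -0.006, -0.003, 0, 255], [0, 0, 0, 0, 255]]]}}

```text
time: 5.32
ee_pos: [0.5088, -0.2047, 0.0895]
orientation: [-0.561, 0.571, -0.42, 0.427]
ft_force: [-0.2, 0.3, -0.3]
finger_gap: 0.0003
```

```bash
python3 -c "
from h import *
go((.508,-.202,.078),np.radians(15.5))"
```

```text
t 5.325 pos [ 0.5088 -0.2047  0.0895] f [-0.2  0.3 -0.3] gap 0.0003
R
 [[ 0.282  0.     0.959]
 [-0.959 -0.017  0.282]
 [ 0.017 -1.    -0.005]]
shift tool [-0.003   0.0114  0.    ]
jaw off by 0.0155 -> turn about tool y (tool y down) 0.0155
```

{"name": "carry_out", "arguments": {"motion": [[[-0.003, 0.01, 0, 0, 255], [0, 0, 0, 0, 255]]]}}

```text
time: 5.58
ee_pos: [0.5071, -0.2014, 0.0774]
orientation: [-0.561, 0.571, -0.421, 0.427]
ft_force: [-0.0, 0.2, 0.2]
finger_gap: 0.0005
```

{"name": "carry_out", "arguments": {"motion": [[[0, 0.003, 0, 0, 255]]]}}

```text
time: 5.7
ee_pos: [0.5074, -0.2016, 0.0743]
orientation: [-0.561, 0.571, -0.42, 0.427]
ft_force: [0.4, -1.0, 2.2]
finger_gap: 0.0004
```

{"name": "carry_out", "arguments": {"motion": [[[0, 0.003, 0, 0, 255]]]}}

```text
time: 5.82
ee_pos: [0.5075, -0.2017, 0.0714]
orientation: [-0.561, 0.571, -0.42, 0.427]
ft_force: [-1.0, 1.5, 4.4]
finger_gap: 0.0006
```

{"name": "carry_out", "arguments": {"motion": [[[0, 0.003, 0, 0, 255]]]}}

```text
time: 5.95
ee_pos: [0.5077, -0.2018, 0.0707]
orientation: [-0.561, 0.571, -0.421, 0.426]
ft_force: [-10.8, 6.3, 30.3]
finger_gap: 0.0006
```

{"name": "carry_out", "arguments": {"motion": [[[0, 0.003, 0, 0, 255]]]}}

```text
time: 6.08
ee_pos: [0.5077, -0.2018, 0.0708]
orientation: [-0.561, 0.571, -0.422, 0.425]
ft_force: [-11.0, 6.7, 26.3]
finger_gap: 0.0005
```

{"name": "carry_out", "arguments": {"motion": [[[0, 0.003, 0, 0, 255], [0, 0.003, 0, 0, 255]]]}}

```text
time: 6.32
ee_pos: [0.5076, -0.2018, 0.0709]
orientation: [-0.561, 0.572, -0.423, 0.423]
ft_force: [-9.6, 5.4, 23.0]
finger_gap: 0.001
```

Spring force reached 4.4 N just before a hard stop at 0.071, which matches full travel. Now up, and over to the tongue.

{"name": "carry_out", "arguments": {"motion": [[[0, -0.02, 0, 0, 255], [0, -0.05, 0, 0, 255], [0, -0.05, 0, 0, 100], [0, 0, 0, 0, 0]]]}}

```text
time: 6.82
ee_pos: [0.5084, -0.2, 0.1934]
orientation: [-0.561, 0.572, -0.423, 0.423]
ft_force: [0.9, -0.1, -1.0]
finger_gap: 0.017
```

```bash
python3 -c "
from h import *
go((.588,-.016,.19),np.radians(15.5))"
```

```text
t 6.825 pos [ 0.5084 -0.2     0.1934] f [ 0.9 -0.1 -1. ] gap 0.017
R
 [[ 0.284 -0.01   0.959]
 [-0.959 -0.013  0.284]
 [ 0.009 -1.    -0.014]]
shift tool [-0.1539  0.0003  0.1286]
jaw off by 0.0171 -> turn about tool y (tool y down) 0.0171
```

{"name": "carry_out", "arguments": {"motion": [[[-0.03, 0, 0.032, 0.017, 0], [-0.03, 0, 0.032, 0, 0], [-0.03, 0, 0.032, 0, 0], [-0.02, 0, 0.032, 0, 0], [0, 0, 0, 0, 0]]]}}

```text
time: 7.45
ee_pos: [0.601, -0.0553, 0.1825]
orientation: [-0.555, 0.569, -0.432, 0.425]
ft_force: [-0.2, 0.7, -0.3]
finger_gap: 0.067
```

```bash
python3 - <<'E'
from h import *
go((.588,-.016,.19),np.radians(15.5))
T=wristT();im=capture("wrist");cv2.imwrite("pics/w3.png",im[:,:,::-1])
np.save("T3",T);print(proj("wrist",(.588,-.016,.102),T),proj("wrist",(.595,-.04,.102),T))
E
```

```text
t 7.45 pos [ 0.601  -0.0553  0.1825] f [-0.2  0.7 -0.3] gap 0.067
R
 [[ 0.265 -0.02   0.964]
 [-0.964 -0.01   0.264]
 [ 0.004 -1.    -0.022]]
shift tool [-0.0413 -0.0077 -0.0023]
jaw off by -0.0029 -> turn about tool y (tool y down) -0.0029
[315.21968388 161.76238867] [315.66763126 189.27687355]
```

View pics/w3.png

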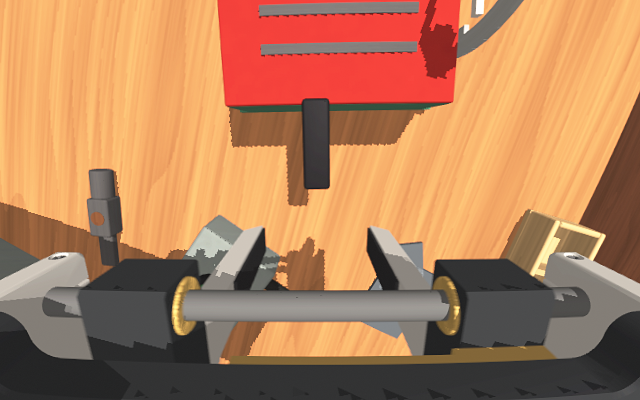

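Wrist view: tongue from (315,99) to its end at (317,188), within 2 px of prediction and centred between the fingers.

{"name": "carry_out", "arguments": {"motion": [[[-0.04, 0, -0.002, 0, 0], [0, 0.04, -0.001, 0, 0], [0, 0.04, -0.001, 0, 0], [0, 0.02, 0, 0, 0], [0, 0, 0, 0, 0]]]}}

```text
time: 8.12
ee_pos: [0.5783, -0.0233, 0.076]
orientation: [-0.552, 0.569, -0.436, 0.425]
ft_force: [-0.5, 0.5, 0.6]
finger_gap: 0.0939
```

```bash
python3 -c "
from h import *
go((.588,-.016,.076),np.radians(15.5))"
```

```text
t 8.125 pos [ 0.5783 -0.0233  0.076 ] f [-0.5  0.5  0.6] gap 0.0939
R
 [[ 0.258 -0.027  0.966]
 [-0.966 -0.01   0.258]
 [ 0.003 -1.    -0.028]]
shift tool [-0.0045 -0.0004  0.0112]
jaw off by -0.01 -> turn about tool y (tool y down) -0.01
```

{"name": "carry_out", "arguments": {"motion": [[[-0.004, 0, 0.011, -0.01, 0], [0, 0, 0, 0, 100], [0, 0, 0, 0, 200], [0, 0, 0, 0, 255], [0, 0, 0, 0, 255], [0, 0, 0, 0, 255], [0, 0, 0, 0, 255], [0, 0, 0, 0, 255]]], "squeeze": 40}}

```text
time: 9.12
ee_pos: [0.5906, -0.0176, 0.0794]
orientation: [-0.555, 0.57, -0.431, 0.425]
ft_force: [-0.3, -0.5, 0.3]
finger_gap: 0.0273
```

```bash
python3 -c "
from h import *
go((.588,-.016,.076),np.radians(15.5));print(observe()['qpos'].round(3))"
```

```text
t 9.125 pos [ 0.5906 -0.0176  0.0794] f [-0.3 -0.5  0.3] gap 0.0273
R
 [[ 0.267 -0.021  0.963]
 [-0.964 -0.012  0.267]
 [ 0.006 -1.    -0.023]]
shift tool [-0.0023  0.0034 -0.002 ]
jaw off by -0.0004 -> turn about tool y (tool y down) -0.0004
[-0.214  0.266  1.78  -0.018  1.113 -0.476]
```

{"name": "carry_out", "arguments": {"motion": [[[-0.002, 0.004, -0.001, 0, 255], [0, 0, 0, 0, 255], [0, 0, 0, 0, 255], [0, 0, 0, 0, 255]]]}}

```text
time: 9.62
ee_pos: [0.5889, -0.018, 0.0791]
orientation: [-0.554, 0.572, -0.431, 0.425]
ft_force: [-1.0, -0.2, 0.5]
finger_gap: 0.0237
```

{"name": "carry_out", "arguments": {"motion": [[[0, -0.0135, 0, 0, 255], [-0.001, -0.0135, 0, 0, 255], [-0.0017, -0.0133, 0, 0, 255], [-0.0024, -0.0132, 0, 0, 255], [-0.003, -0.013, 0, 0, 255], [-0.0037, -0.013, 0, 0, 255], [0, 0, 0, 0, 255]]]}}

```text
time: 10.5
ee_pos: [0.585, -0.0045, 0.1605]
orientation: [-0.553, 0.574, -0.432, 0.423]
ft_force: [0.2, -0.9, -6.2]
finger_gap: 0.0237
```

```bash
python3 -c "
from h import *
th=.3
go((.589,-.018,.079));print(observe()['qpos'].round(3))"
```

```text
t 10.5 pos [ 0.585  -0.0045  0.1605] f [ 0.2 -0.9 -6.2] gap 0.0237
R
 [[ 0.269 -0.028  0.963]
 [-0.963 -0.017  0.269]
 [ 0.008 -0.999 -0.031]]
shift tool [0.0134 0.0816 0.0028]
[-0.191  0.157  1.745 -0.023  1.264 -0.456]
```

{"name": "carry_out", "arguments": {"motion": [[[-0.0044, -0.0128, 0, 0, 255], [-0.005, -0.0125, 0, 0, 255], [-0.0056, -0.0123, 0, 0, 255], [-0.0062, -0.012, 0, 0, 255], [-0.0068, -0.0116, 0, 0, 255], [-0.0074, -0.0113, 0, 0, 255], [0, 0, 0, 0, 255]]]}}

```text
time: 11.38
ee_pos: [0.5741, 0.0329, 0.2357]
orientation: [-0.55, 0.576, -0.434, 0.421]
ft_force: [-2.4, -2.8, -7.5]
finger_gap: 0.024
```

```bash
python3 - <<'E'
from h import *
go((.589,-.018,.079))
a=capture("scene")[:,:,::-1];b=capture("side")[:,:,::-1]
cv2.imwrite("pics/m1.png",np.hstack([cv2.resize(a[165:275,355:475],None,fx=4,fy=4,interpolation=2)[:440],cv2.resize(b[70:180,290:370],None,fx=4,fy=4,interpolation=2)]))
E
```

```text
t 11.375 pos [0.5741 0.0329 0.2357] f [-2.4 -2.8 -7.5] gap 0.024
R
 [[ 0.268 -0.036  0.963]
 [-0.963 -0.018  0.268]
 [ 0.007 -0.999 -0.04 ]]
shift tool [0.0519 0.157  0.007 ]
```

View pics/m1.png

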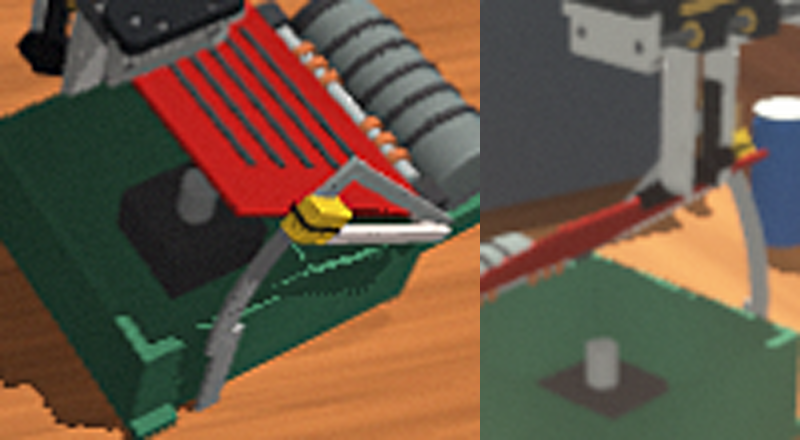

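Scene crop: the white pointer ends at (335,235), at the mark's lower edge; the mark's black line is around (315,215). I'll overlay computed rays to size the last step.

```bash
python3 - <<'E'
from h import *
im=capture("scene")[:,:,::-1].copy()
H=np.array([.517,.244,.095]);ex=np.array([.964,.267,0]);my=np.array([.267,-.964,0])
f=8;x0,y0=412,200
c=cv2.resize(im[y0:y0+45,x0:x0+60],None,fx=f,fy=f,interpolation=cv2.INTER_CUBIC)
d=c.copy()
for th,col in((.62,(255,0,255)),(.66,(255,255,0)),(.70,(0,255,0)),(.74,(255,0,0))):
    p=[((proj("scene",H+ex*.135+r*(my*np.cos(th)+np.array([0,0,np.sin(th)])))-[x0,y0]+.5)*f).astype(int) for r in(.15,.155,.19)]
    print(th,[(q/f+[x0,y0]).round(1) for q in p])
    cv2.line(d,tuple(map(int,p[0])),tuple(map(int,p[2])),col,1);cv2.circle(d,tuple(map(int,p[1])),2,col,-1)
cv2.imwrite("pics/m2.png",np.vstack([c,d])[:, :800] if 0 else np.hstack([c,d])[:,:960] if 0 else cv2.resize(np.hstack([c,d]),(800,300)))
E
```

```text
0.62 [array([436.8, 223.9]), array([435.5, 223.9]), array([426.9, 223.6])]
0.66 [array([438.5, 222.1]), array([437.4, 222. ]), array([429.1, 221.4])]
0.7 [array([440.4, 220.2]), array([439.2, 220.1]), array([431.5, 219. ])]
0.74 [array([442.2, 218.5]), array([441.2, 218.2]), array([434. , 216.6])]
```

View pics/m2.png

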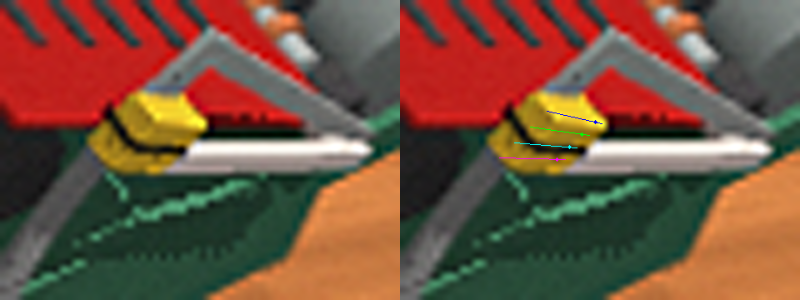

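The front-face black line runs (135,148)-(190,152) and the outer-face line (105,112)-(135,148); the pointer sits just below it. I'll intersect those rays with the known radii.

```bash
python3 - <<'E'
from h import *
from scipy.optimize import fsolve
H=np.array([.517,.244,.095]);ex=np.array([.964,.267,0]);my=np.array([.267,-.964,0]);ez=np.array([0,0,1.])
def sol(n,uv,r):
    g=lambda v:proj(n,H+ex*v[0]+r*(my*np.cos(v[1])+ez*np.sin(v[1])))-uv
    s,_,ok,_=fsolve(g,(.14,.67),full_output=1);return s.round(4),ok
S=lambda x,y:np.array([412+x/6.667-.5,200+y/6.667-.5])
for nm,p,r in(("front outer",(135,148),.189),("back outer",(105,112),.189),("front inner",(190,152),.155),("ptr near mark (r unknown)",(195,155),.15)):
    print(nm,S(*p),sol("scene",S(*p),r))
# front top corner & others of the block
for nm,p,r in(("top-front-outer",(150,142),.189),("top-front-inner",(205,124),.155),("bot front outer",(120,172),.189)):print(nm,sol("scene",S(*p),r))
o=observe();print(proj("side",H+ex*.136+.172*(my*np.cos(.69)+ez*np.sin(.69))),proj("side",H+ex*.136+.172*(my*np.cos(.65)+ez*np.sin(.65))))
im=capture("side");b,_=blobs(im,(20,110,100),(35,255,255),5);print(b)
E
```

```text
front outer [431.74898755 221.69889006] (array([0.1408, 0.6811]), 1)
back outer [427.24921254 216.29916004] (array([0.1247, 0.6788]), 1)
front inner [439.99857507 222.29886006] (array([0.1412, 0.6887]), 1)
ptr near mark (r unknown) [440.74853757 222.74883756] (array([0.1412, 0.6815]), 1)
top-front-outer (array([0.1429, 0.7088]), 1)
top-front-inner (array([0.1378, 0.7533]), 1)
bot front outer (array([0.143 , 0.6323]), 1)
[353.30350888 107.39500643] [354.33044636 109.4809334 ]
[(array([348.9,  70. ]), [340, 67, 21, 7, 40]), (array([356.8,  73.6]), [355, 73, 4, 3, 5]), (array([343.7,  76.8]), [342, 76, 4, 3, 6]), (array([355.3, 105.1]), [353, 102, 6, 7, 25])]
```

Mark angle comes out 0.68–0.69 three ways, and the guard is at about 0.625. Last step is +0.06 rad.

{"name": "carry_out", "arguments": {"motion": [[[-0.005, -0.007, 0, 0, 255], [-0.005, -0.0065, 0, 0, 255], [0, 0, 0, 0, 255], [0, 0, 0, 0, 255], [0, 0, 0, 0, 255]]]}}

```text
time: 12.2
ee_pos: [0.5713, 0.0425, 0.2485]
orientation: [-0.549, 0.576, -0.435, 0.421]
ft_force: [-2.9, -3.7, -8.1]
finger_gap: 0.0239
```

```bash
python3 - <<'E'
from h import *
go((.589,-.018,.079))
im=capture("scene")[:,:,::-1].copy()
c=cv2.resize(im[200:245,412:472],(640,480),interpolation=cv2.INTER_CUBIC);cv2.imwrite("pics/m3.png",c)
E
```

```text
t 12.2 pos [0.5713 0.0425 0.2485] f [-2.9 -3.7 -8.1] gap 0.0239
R
 [[ 0.267 -0.039  0.963]
 [-0.964 -0.018  0.266]
 [ 0.007 -0.999 -0.042]]
shift tool [0.0618 0.1698 0.0082]
```

View pics/m3.png

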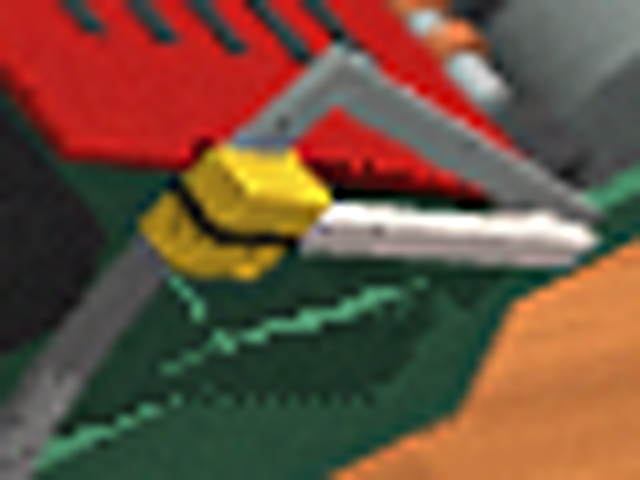

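Pointer now meets the mark at (318,228), level with the black line once the parallax of its few mm behind the mark's face is counted. A still check, then I'll hand in.

{"name": "carry_out", "arguments": {"motion": [[[0, 0, 0, 0, 255], [0, 0, 0, 0, 255], [0, 0, 0, 0, 255]]]}}

```text
time: 12.62
ee_pos: [0.5713, 0.0424, 0.2484]
orientation: [-0.549, 0.576, -0.435, 0.421]
ft_force: [-3.5, -3.1, -8.2]
finger_gap: 0.0239
```

```bash
python3 - <<'E'
from h import *
go((.589,-.018,.079));o=observe();print(abs(o["qd"]).max())
th=np.arcsin((o["ee_pos"][2]-.079)/.27);print("theta",th)
if abs(th-.685)<.03: print(order.close_job())
E
```

```text
t 12.625 pos [0.5713 0.0424 0.2484] f [-3.5 -3.1 -8.2] gap 0.0239
R
 [[ 0.266 -0.039  0.963]
 [-0.964 -0.018  0.266]
 [ 0.007 -0.999 -0.042]]
shift tool [0.0618 0.1696 0.0082]
0.0024364349437957468
theta 0.6780885188182671
the job is handed in; nothing more can be done
None
```

With the guard shut, I pressed the green button on the smallest grey box to its hard stop and let it up. I then gripped the black tongue by its sides and lifted the guard to the yellow mark. I handed the job in at about 12.6 s, with the gripper still holding the guard there.

- **Button:** I pressed it three times. The first press was not clearly held and the second was slightly off-centre. On the third the spring gave 4.4 N just before a hard stop, then 23–30 N against the stop. By my reading the travel from the measured top was about 4 mm, short of the stated 6 mm but within camera error. So full depth rests on the forces, not on a measured 6 mm.
- **Guard angle:** the tool position gave 0.678 rad from the rise and about 0.69 rad from the pull-back. The mark measured about 0.685 rad (points ranged 0.68–0.69), well inside the 0.08 rad limit.
- **Disagreement:** a first overlay of computed rays suggested the mark was at about 0.65 rad, because it ignored how far the mark's front face stands forward. The corrected rays and the first two-camera measurement both gave about 0.69 rad.
- **Holding still:** the arm was at rest with a load of about 8 N and the fingers 23.9 mm apart on the 24 mm tongue.
- **Not checked:** I did not measure the hammer head, slate shard, tin punch or gate again at the end. The arm passed only above the bench, and no force readings suggested it touched them. The mark looked undisturbed in the last picture.

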